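Clamp the honey jar in the jar vice

TASK

Clamp the honey jar in the jar vice so that its lid can be twisted off with one hand. Swing the red-knobbed cam lever out to its stop to free the sliding jaw, push the jaw up until the jar sits snugly between both jaws, then swing the lever all the way back so that the jaw is locked. The jar must stay standing, and leave the mug, tea tin, kettle and small cup where they are.

Things in the scene. Friction and masses are not known exactly. Their poses are not given: they have to be found in the camera images.
- vice: jar vice, fixed: beech board 130 (x) by 280 mm (y), top 22 mm up, aluminium rail 20 mm high along its near (-x) edge, fixed grey vee jaw at its +y end, sliding one nearer -y. Jaws: 68 mm wide, tops 90 mm up, nylon-lined 120 degree vees 44 mm wide, 13 mm deep, centred on x = 0. Origin: board's centre at worktop height; x away from the robot, y to its left, yaw within 0.2 rad
- jaw (a joint): sliding jaw: clear gap in m between the outer edges of the two vees; 0.135 fully open, grows as the jaw moves to the vice's -y; with the jar snug in both vees it reads about 0.047. With the lever free it slides at 2 to 3 N, 10 N when it drags the jar along; pushing home takes about 15 N. Held fast when the lever is locked
- lever (a joint): cam lever on the tail of the sliding jaw, turning in a horizontal plane about an upright pin; 0 = locked, lever points to the vice's +x, lying across the tail; 1.45 rad = free, at its stop, lever points outward to the vice's -y. Below about 0.7 rad its eccentric presses a brake shoe on the rail; the knob needs 2 to 10 N
- pivot (a point): the lever's pivot, on top of its hub, 56 mm above the worktop; travels with the jaw; it lies at x = -20 mm in the vice and 78 mm behind the sliding jaw's vee edges (47 mm behind its back face)
- knob (a point): middle of the red upright knob at the lever's end, 68 mm from the pivot: 14 mm thick at its foot, 23 mm near the top, from 55 to 92 mm above the worktop, 75 mm up at this point. The lever arm below it is 15 mm wide with its top at 55 mm
- jaw_back (a point): a point on the flat back face (looking to the vice's -y) of the sliding jaw, 72 mm above the worktop, where it may be pushed; it lies 10 mm to +x of the jaw's middle; the face is 68 mm wide in x and its top is at 90 mm; the tail behind it has its top 31 mm above the worktop
- fixed_face (a point): middle of the mouth of the fixed jaw's vee, between its two outer edges, 60 mm above the worktop
- honey_jar: honey jar with a red lid, 65 mm across, 100 mm tall, 0.44 kg, standing on the board between the jaws; origin: centre of its underside, z up. Held in both vees its centre is 24 mm from fixed_face, on the vice's x = 0
- mug: white mug, 83 mm across and 94 mm tall, standing left of the vice near the hob; origin: centre of its underside
- tea_caddy: dark green tea tin, 68 mm across, 110 mm tall, standing at the back; origin: centre of its underside
- kettle: steel kettle, 139 x 186 mm, 181 mm tall, standing at the back; origin: centre of its underside
- espresso_cup: small white cup, 62 mm across, 50 mm tall, standing at the back right; origin: centre of its underside
Things that resemble listed ones, but are neither listed nor needed, are in the scene too. Leave any purple look-alike of the honey_jar alone.

How it is judged (in metres and radians):
On the way, in this order (a step that is already met when the one before it is completed fails the run):
1. the lever is swung out and the jaw is free (value of joint lever above 1.2 rad), for 0.1 s.
2. the jaw is pushed up to the jar, the jar snug in both vees (value of joint jaw below 0.0505 m and horizontal distance between honey_jar and fixed_face below 0.0265 m), for 0.1 s.
At the end, for the whole second after the job is handed in: The lever is locked (below 0.2 rad), the jaw stands snug against the jar (gap 44 to 50.5 mm, that is within about 3 mm of touching), the jar stands upright (within 0.08 rad) on the board with its centre within 26.5 mm of the fixed jaw's mouth, all at rest (all of step 2 and value of joint lever below 0.2 rad and value of joint jaw above 0.044 m and angle between honey_jar's own z axis and vertical below 0.08 rad and z of honey_jar in the frame of vice below 0.027 m and linear speed of honey_jar below 0.02 m/s and velocity of joint jaw between -0.005 and 0.005 m/s).
It fails at once if the jar is tipped (angle between honey_jar's own z axis and vertical above 0.35 rad).
It fails at once if the mug, tea tin, kettle or small cup is shifted by more than 30 mm (distance of any of mug, tea_caddy, kettle, espresso_cup from where it was at the start of the episode above 0.03 m).
It also fails if it takes over 59 s, if anything falls off the work surface, if the arm or the gripper's body presses on something with over 40 N, if the wrist force passes 120 N, or if a joint passes its speed limit or range.

ROBOT

A 6-joint arm with a two-finger parallel gripper is mounted at the origin on a cart in front of the work surface, level with it; the furniture and walls round the work are solid. World frame = base frame: x ahead of the robot, y to its left, z up, the work surface at z = 0. Lengths are in m, angles in degrees, forces in N, time in s.
With the tool pointing down it reaches from about 0.35 to 0.875 m from the base axis. Payload 4.2 kg.
Tool frame: the origin (TCP) lies midway between the tips of the shut fingers; the grasp point (between the pads) lies 19 mm behind it; z points along the fingers, y is the line along which they close (so a half turn about z gives the same grasp; the last joint's range is limited). The gripper opens to 87 mm and grips with 3 to 60 N. Pads are 19 mm wide; open, the fingers measure 117 mm over their backs; the gripper's body (75 mm by 190 mm) begins 51 mm behind the grasp point.
Start: joints at [81.222, 22.042, 0.453, 0, -68.411, -14.817], TCP at [0.25, 0.573, 0.199] pointing down, gripper open.
Joint ranges: [-179.83, 179.83], [-69.29, 118.12], [-61.27, 80.66], [-181.25, 117.63], [-171.15, -9.14], [-177.46, 177.46]. Speed limits (degrees/s): [159.86, 159.86, 180, 180, 180, 180].

INTERFACE

Orientations are given as a 3x3 rotation matrix whose columns are the frame's x, y, z axes.
In Python, from station import * gives the robot as it stands.
- The arm moves only by the tool move_arm, never from a script. Its argument "targets" is text: rows parted by semicolons, each of 4 numbers parted by spaces: the shift along the world's x, y, z in units of 25 mm (1.0 is 25 mm), then the turn about the world's z in units of 5 degrees (1.0 is 5 degrees). In form: tx ty tz spin; .... A call has 1 to 10 rows; each row shifts and turns the commanded pose from where the row before left it; what a row does not reach is not made up. A row lasts 1/12 s, in which the tool goes at most 41.7 mm and 7.16 degrees, less where a joint would pass 70% of its speed; a pose out of reach is approached as far as the arm can. A call is refused whole if a number of a shift passes 1 or a number of a turn 1, either way. A call with a gripper value outside its range is refused whole. "gripper" is the finger opening in mm, from 0 to 87, set as the call begins (left out, the last holds). The fingers move at their own pace and stop on an object; the grip force is fixed at half the most. Time passes only in rows, so rows that do not move let the fingers close. It gives the time, the measured TCP pose, the force, the opening and the grip force at its end, in the units of the state.
- sense(): the state, without advancing time (a new reading comes with each control period).
- capture(name): name is "scene" or "top" or "wrist"; returns a dict with "image" (400x640x3 uint8, blue, green, red), "fx", "fy", "cx", "cy" (pixels), "world_from_camera" (4x4, takes a point from camera to world coordinates); the wrist camera has in their place "hand_eye" (4x4, takes a point from camera to tool coordinates, whose origin is the TCP and whose axes are the flange's). Camera axes: x right, y up, looking along -z (the intrinsics and any distortion apply to the point x, -y, -z); pixel columns grow to the right and rows downward; lengths in m; the calibration is good to about 2 mm. The wrist camera is an equidistant fisheye: a pixel r from the principal point sees the ray r / f radians off the axis. A picture is of the moment at which its call begins: read the wrist's pose just before it. There is no depth.
- finish_job(): hands the job in; it is judged then, once.
The state is a dict: "time_s": time; "joints": joint angles; "joint_velocities": joint speeds; "effort": joint torques, N m; "tcp_pos": TCP position; "ee_rot": TCP orientation; "wrist_force": force on the tool from outside, world axes, zero at the start; "moment": the same for the moment, N m; "gripper_width": opening from 0.0 (shut) to 1.0 (fully open); "gripper_force": force on a finger pad.
Only numpy, scipy, OpenCV 4.12 (cv2) and the standard library are available. Lean on these libraries where they do the work, as an engineer would, in place of code of your own. Each camera call takes 0.05 s, during which the arm holds its last target. There are 200 camera calls.

## Working session

There is one attempt and no reset: what is moved stays moved. The work goes in short steps, Python scripts to look and compute and a tool call to move; the robot and the scene stay as the last step left them, time stands still between calls to the robot, and variables do not carry over. Pictures are saved under pics/ and viewed, at most 10 in all, crops included, and the job is handed in when it is done.

Besides the shell and the picture viewer there is one more tool, called after "Emit:" in YAML: its name, and indented under it one key for each argument. move_arm: Moves the arm, as the interface text tells. Its arguments: {"type":"object","properties":{"targets":{"type":"string"},"gripper":{"type":"number"}},"required":["targets"]}

```bash
mkdir -p pics; python3 - <<'E'
from station import *
import cv2,pickle
d={n:capture(n) for n in("scene","top")}
pickle.dump(d,open("c0.pkl","wb"))
for n in d: cv2.imwrite(f"pics/{n}0.png",d[n]["image"]); print(n,d[n]["fx"],d[n]["cx"],d[n]["cy"],d[n]["world_from_camera"])
s=sense();print(s["time_s"],s["tcp_pos"],s["ee_rot"])
E
```

```text
scene 459.4872265497617 322.3502790292677 195.70137897160137 [[ 0.8167352   0.41723483 -0.39857084  0.15882241]
 [-0.57696654  0.5817964  -0.5732561  -0.4917343 ]
 [-0.00729533  0.69816047  0.71590414  0.83166558]
 [ 0.          0.          0.          1.        ]]
top 436.6134290736618 319.5941036388592 197.99037204193084 [[ 0.02861141  0.98096994 -0.19203999  0.39263959]
 [-0.99958964  0.02834586 -0.0041306   0.11200248]
 [ 0.00139155  0.19207937  0.98137841  1.13998561]
 [ 0.          0.          0.          1.        ]]
0.1 [0.24992448 0.57224296 0.19778927] [[ 9.16333989e-01 -4.00414273e-01 -6.55595879e-04]
 [-4.00414795e-01 -9.16332280e-01 -1.77306460e-03]
 [ 1.09216706e-04  1.88722965e-03 -9.99998213e-01]]
```

View pics/scene0.png

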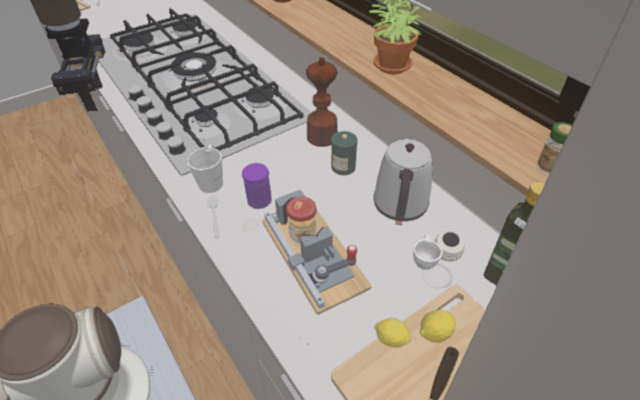

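View pics/top0.png

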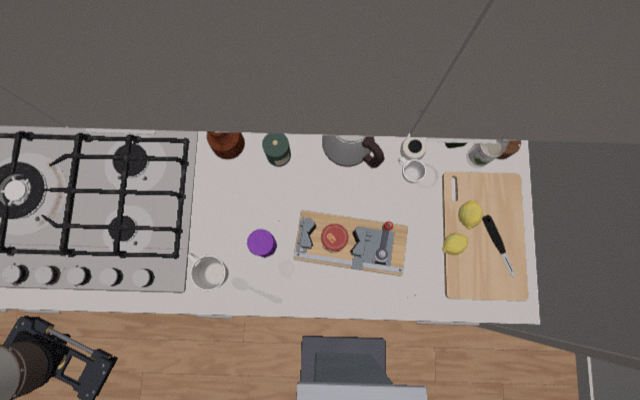

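Scene view: red-lid jar (301,207), red knob (352,250), and the purple look-alike (257,185). Top view: jar (335,237), knob (388,226), purple jar (261,243), board about (295–408, 212–273). The red-lidded jar standing between the jaws is the one meant. I'll confirm that in an enlarged crop and triangulate.

```bash
cat > h.py <<'E'
import numpy as np,cv2
def ray(c,u,v):
    T=np.array(c["world_from_camera"]);d=np.array([(u-c["cx"])/c["fx"],-(v-c["cy"])/c["fy"],-1.]);return T[:3,3],T[:3,:3]@(d/np.linalg.norm(d))
def plane(c,u,v,z):
    o,d=ray(c,u,v);return o+d*(z-o[2])/d[2]
def tri(a,pa,b,pb):
    o1,d1=ray(a,*pa);o2,d2=ray(b,*pb);t=np.linalg.lstsq(np.c_[d1,-d2],o2-o1,rcond=None)[0]
    p,q=o1+t[0]*d1,o2+t[1]*d2;return (p+q)/2,np.linalg.norm(p-q)
def blobs(img,lo,hi,box,amin=15):
    h=cv2.cvtColor(img,cv2.COLOR_BGR2HSV);h[...,0]=(h[...,0].astype(int)+90)%180 # red -> 90
    m=cv2.inRange(h,np.array(lo),np.array(hi));k=np.zeros_like(m);x0,y0,x1,y1=box;k[y0:y1,x0:x1]=m[y0:y1,x0:x1]
    n,l,s,c=cv2.connectedComponentsWithStats(k);return [(c[i].round(1).tolist(),s[i].tolist()) for i in range(1,n) if s[i][4]>=amin],k
E
python3 - <<'E'
import pickle
from h import *
d=pickle.load(open("c0.pkl","rb"));S,T=d["scene"],d["top"]
for n,b in(("scene",(270,180,370,300)),("top",(290,205,415,275))):
    print(n,blobs(d[n]["image"],(82,130,60),(97,255,255),b)[0])
    bb,_=blobs(d[n]["image"],(98,60,110),(112,200,255),b,100);print(' wood',bb)
a=cv2.resize(S["image"][180:320,250:380],None,fx=4.2,fy=4.2,interpolation=2)[:588]
b=cv2.resize(T["image"][203:283,285:417],None,fx=4.2,fy=4.2,interpolation=2)
cv2.imwrite("pics/cs.png",a);cv2.imwrite("pics/ct.png",cv2.resize(T["image"][203:283,285:417],None,fx=6,fy=6,interpolation=2))
E
```

```text
scene [([351.8, 251.2], [348, 249, 8, 5, 24])]
 wood [([319.5, 222.0], [315, 211, 12, 22, 116]), ([303.2, 225.8], [289, 217, 26, 23, 298]), ([288.5, 236.6], [277, 222, 24, 32, 194]), ([278.7, 245.9], [270, 228, 20, 38, 126]), ([339.5, 247.4], [333, 234, 15, 25, 146]), ([347.4, 286.9], [321, 265, 49, 35, 802]), ([301.8, 284.5], [290, 267, 23, 33, 128])]
top [([387.7, 226.0], [384, 222, 9, 8, 42]), ([334.0, 238.2], [321, 224, 27, 27, 111]), ([335.6, 236.7], [325, 228, 20, 19, 201])]
 wood [([335.4, 232.4], [300, 211, 85, 49, 1444]), ([398.5, 244.9], [389, 224, 19, 44, 546]), ([322.5, 262.3], [294, 257, 58, 11, 136])]
```

View pics/ct.png

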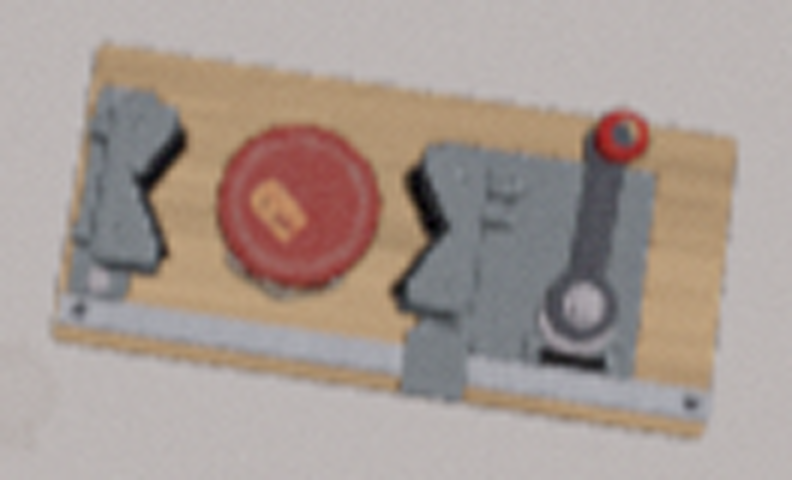

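View pics/cs.png

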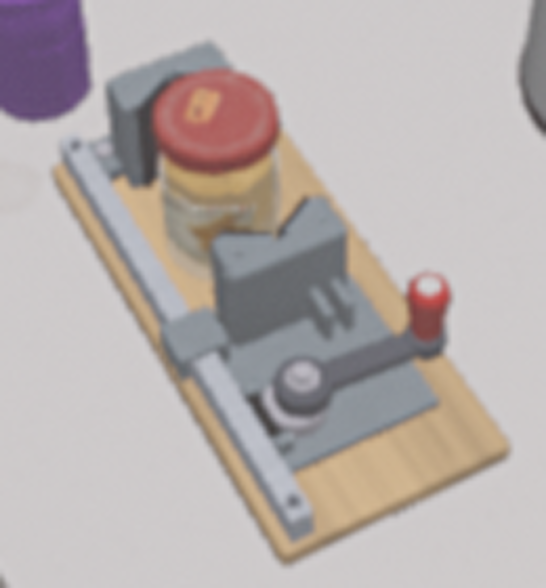

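Both crops confirm it: the red-lid jar stands between the grey vees (top crop (300,205), scene crop (216,110)). The lever lies locked across the tail, with its pivot at top crop (583,303) and knob at (622,133). Next I'll compute the poses.

```bash
python3 - <<'E'
import pickle
from h import *
np.set_printoptions(precision=4,suppress=True)
d=pickle.load(open("c0.pkl","rb"));S,T=d["scene"],d["top"]
t=lambda x,y:(285+(x+.5)/6-.5,203+(y+.5)/6-.5)
s=lambda x,y:(250+(x+.5)/4.2-.5,180+(y+.5)/4.2-.5)
for n,a,b in(("pivot",(583,303),(302,374)),("knobtop",(624,132),(429,285)),("lid",(300,203),(216,108)),("board near-right",(703,437),(285,562)),("board far-right",(737,138),(508,452)),("board near-left",(52,342),(55,172))):
    print(n,*tri(T,t(*a),S,s(*b)))
C=[plane(T,*t(*p),.022) for p in((98,43),(737,138),(703,437),(52,342))];C=np.array(C)
print(C);c=C.mean(0);y=(C[0]+C[3]-C[1]-C[2])/2;x=(C[0]+C[1]-C[2]-C[3])/2
print("c",c,"len",np.linalg.norm(x),np.linalg.norm(y),"yaw",np.degrees([np.arctan2(x[1],x[0]),np.arctan2(-y[0],y[1])]))
yaw=np.arctan2(-y[0],y[1]);R=np.array([[np.cos(yaw),-np.sin(yaw)],[np.sin(yaw),np.cos(yaw)]])
loc=lambda p:R.T@(p[:2]-c[:2])
for n,p,z in(("pivot",(583,303),.056),("knobtop",(624,132),.092),("lid",(300,203),.122),("fixL far edge",(183,135),.09),("fixL near edge",(160,268),.09),("slide far edge",(425,150),.09),("slide near",(400,300),.09),("mug",(0,0),0)):
    P=plane(T,*t(*p),z);print(n,P,"local",loc(P))
print("mug",plane(T,209,273,.094),"purple",plane(T,261,243,.1))
E
```

```text
pivot [ 0.4698 -0.0403  0.0567] 0.0017630402000042462
knobtop [ 0.5368 -0.0523  0.0891] 0.0015281516860255525
lid [0.501  0.0789 0.1227] 0.0008555813121505019
board near-right [ 0.4184 -0.0978  0.0123] 0.0007525914600464819
board far-right [ 0.5449 -0.1126  0.0124] 0.0042018525550515645
board near-left [0.4515 0.1792 0.0131] 0.0018898515245988699
[[ 0.5789  0.1643  0.022 ]
 [ 0.5455 -0.1117  0.022 ]
 [ 0.4185 -0.0961  0.022 ]
 [ 0.4502  0.179   0.022 ]]
c [0.4983 0.0339 0.022 ] len 0.12876281397588343 0.2774579946092906 yaw [-6.7551 -6.7425]
pivot [ 0.4706 -0.0408  0.056 ] local [-0.0187 -0.0774]
knobtop [ 0.537  -0.0522  0.092 ] local [ 0.0486 -0.0809]
lid [0.5014 0.0787 0.122 ] local [-0.0021  0.0449]
fixL far edge [0.531  0.1254 0.09  ] local [0.0217 0.0948]
fixL near edge [0.4772 0.133  0.09  ] local [-0.0325  0.096 ]
slide far edge [0.5277 0.0277 0.09  ] local [ 0.0299 -0.0026]
slide near [0.4673 0.0369 0.09  ] local [-0.0311 -0.0006]
mug [0.6006 0.2094 0.    ] local [0.081  0.1863]
mug [0.4094 0.3722 0.094 ] purple [0.4831 0.2526 0.1   ]
```

The measurements agree with the text: knob top at 0.09 m, pivot at 0.056 m, lid at 0.122 m, yaw −6.75°, pivot to knob 68 mm. I'll travel above the knob with the fingers closing along the lever's radius.

Emit:
move_arm:
  targets: "0.42 -0.92 0 -0.55;0.42 -0.92 0 -0.55;0.42 -0.92 0 -0.55;0.42 -0.92 0 -0.55;0.42 -0.92 0 -0.55;0.42 -0.92 0 -0.55;0.42 -0.92 0 -0.55;0.42 -0.92 0 -0.55;0.42 -0.92 0 -0.55;0.42 -0.92 0 -0.55"
  gripper: 50

```text
time_s: 0.93
tcp_pos: [0.3552, 0.3413, 0.1984]
ee_rot: [[0.626, -0.78, -0.001], [-0.78, -0.626, -0.001], [0.0, 0.001, -1.0]]
wrist_force: [-0.0, -0.4, 0.2]
gripper_width: 0.577
gripper_force: 0.0
```

Emit:
move_arm:
  targets: "0.42 -0.92 0 -0.55;0.42 -0.92 0 -0.55;0.42 -0.92 0 -0.55;0.42 -0.92 0 -0.55;0.42 -0.92 0 -0.55;0.42 -0.92 0 -0.55;0.42 -0.92 0 -0.55;0.42 -0.92 0 -0.55;0.42 -0.92 0 -0.55;0.42 -0.92 0 -0.55"

```text
time_s: 1.77
tcp_pos: [0.4602, 0.1114, 0.1985]
ee_rot: [[0.195, -0.981, -0.001], [-0.981, -0.195, -0.0], [-0.0, 0.001, -1.0]]
wrist_force: [0.7, 0.5, 0.3]
gripper_width: 0.573
gripper_force: 0.0
```

Emit:
move_arm:
  targets: "0.42 -0.92 0 -0.55;0.42 -0.92 0 -0.55;0.42 -0.92 0 -0.55;0.42 -0.92 0 -0.55;0.42 -0.92 0 -0.55;0.42 -0.92 0 -0.55;0.42 -0.92 0 -0.35;0 0 0 0;0 0 0 0"

```text
time_s: 2.52
tcp_pos: [0.5334, -0.0492, 0.198]
ee_rot: [[-0.121, -0.993, -0.002], [-0.993, 0.121, 0.0], [0.0, 0.002, -1.0]]
wrist_force: [-0.8, -0.4, -0.3]
gripper_width: 0.578
gripper_force: 0.0
```

```bash
python3 - <<'E'
from station import *
import cv2,pickle
from h import *
np.set_printoptions(precision=4,suppress=True)
s=sense();w=capture("wrist");pickle.dump((s,w),open("w1.pkl","wb"))
print(s["time_s"],s["tcp_pos"],s["ee_rot"],s["joints"],s["gripper_width"],s["wrist_force"])
print({k:w[k] for k in w if k!="image"})
bb,k=blobs(w["image"],(82,130,60),(97,255,255),(0,0,640,400),60);print(bb)
R=np.array(s["ee_rot"]);H=np.array(w["hand_eye"])
for (u,v),st in bb:
    x,y=u-w["cx"],v-w["cy"];r=np.hypot(x,y);a=r/w["fx"]
    d=np.array([np.sin(a)*x/r,-np.sin(a)*y/r,-np.cos(a)])
    o=np.array(s["tcp_pos"])+R@H[:3,3];dd=R@H[:3,:3]@d
    for z in(.085,.122):print((u,v),z,o+dd*(z-o[2])/dd[2])
cv2.imwrite("pics/w1.png",w["image"])
E
```

```text
2.5167 [ 0.5334 -0.0492  0.198 ] [[-0.1214 -0.9926 -0.0016]
 [-0.9926  0.1214  0.    ]
 [ 0.0002  0.0016 -1.    ]] [ 12.0767  13.4317 -12.0972  -0.0219 -64.5622 -19.0381] 0.5783313840019056 [-0.7885 -0.4054 -0.2715]
{'fx': 309.70691628693146, 'fy': 309.70691628693146, 'cx': 319.53725990939375, 'cy': 201.78841969349597, 'hand_eye': array([[-0.0001,  0.9587,  0.2844,  0.078 ],
       [ 1.    ,  0.0001, -0.0001,  0.0014],
       [-0.0001,  0.2844, -0.9587, -0.1868],
       [ 0.    ,  0.    ,  0.    ,  1.    ]])}
[([316.0, 186.0], [306, 176, 21, 23, 261]), ([356.8, 310.4], [343, 299, 32, 26, 543]), ([338.6, 310.2], [334, 300, 14, 25, 182])]
(316.0, 186.0) 0.085 [ 0.5346 -0.0549  0.085 ]
(316.0, 186.0) 0.122 [ 0.5332 -0.0637  0.122 ]
(356.8, 310.4) 0.085 [0.5055 0.1008 0.085 ]
(356.8, 310.4) 0.122 [0.5077 0.0728 0.122 ]
(338.6, 310.2) 0.085 [0.527  0.0973 0.085 ]
(338.6, 310.2) 0.122 [0.5265 0.0697 0.122 ]
```

View pics/w1.png

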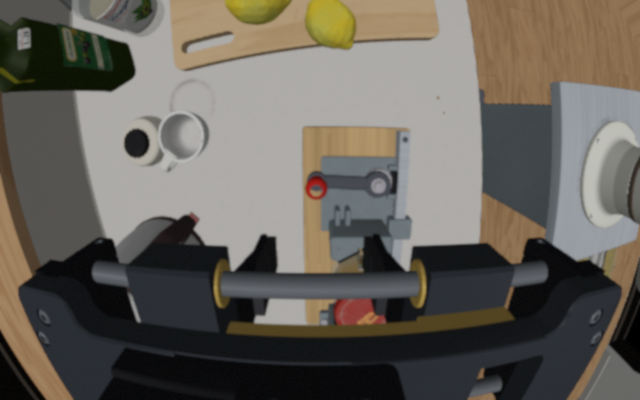

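Wrist view: knob at (316,186), pivot at (378,183), and the kettle on the left at about (160,235), with its dark handle ending at (195,218). I'll check kettle clearance for the gripper body before descending.

```bash
python3 - <<'E'
import pickle
from h import *
np.set_printoptions(precision=4,suppress=True)
d=pickle.load(open("c0.pkl","rb"));S,T=d["scene"],d["top"]
s,w=pickle.load(open("w1.pkl","rb"));R=np.array(s["ee_rot"]);H=np.array(w["hand_eye"])
def wr(u,v,z):
    x,y=u-w["cx"],v-w["cy"];r=np.hypot(x,y);a=r/w["fx"];q=np.array([np.sin(a)*x/r,-np.sin(a)*y/r,-np.cos(a)])
    o=np.array(s["tcp_pos"])+R@H[:3,3];dd=R@H[:3,:3]@q;return o+dd*(z-o[2])/dd[2]
for z in(.05,.1,.13,.16):print(z,"top handle",plane(T,378,166,z),plane(T,383,155,z),"wrist handle",wr(195,218,z),"body",wr(203,240,z),"scene tip",plane(S,400,222,z))
E
```

```text
0.05 top handle [ 0.6944 -0.0317  0.05  ] [ 0.7243 -0.0446  0.05  ] wrist handle [ 0.6867 -0.0259  0.05  ] body [0.6834 0.0035 0.05  ] scene tip [ 0.6882 -0.0349  0.05  ]
0.1 top handle [ 0.6806 -0.0251  0.1   ] [ 0.7091 -0.0374  0.1   ] wrist handle [ 0.6622 -0.0409  0.1   ] body [ 0.6594 -0.0159  0.1   ] scene tip [ 0.6543 -0.0641  0.1   ]
0.13 top handle [ 0.6722 -0.0212  0.13  ] [ 0.6999 -0.0331  0.13  ] wrist handle [ 0.6475 -0.05    0.13  ] body [ 0.645  -0.0276  0.13  ] scene tip [ 0.634  -0.0817  0.13  ]
0.16 top handle [ 0.6639 -0.0172  0.16  ] [ 0.6908 -0.0288  0.16  ] wrist handle [ 0.6328 -0.059   0.16  ] body [ 0.6306 -0.0392  0.16  ] scene tip [ 0.6137 -0.0992  0.16  ]
```

The kettle stays at x ≥ 0.66 at body height and the gripper's edge reaches 0.631, so there is clearance. Descending onto the knob.

Emit:
move_arm:
  targets: "0.1 -0.16 -0.7 0;0 0 -0.7 0;0 0 -0.7 0;0 0 -0.7 0;0 0 -0.7 0;0 0 -0.7 0;0 0 -0.6 0;0 0 -0.5 0;0 0 0 0"

```text
time_s: 3.32
tcp_pos: [0.5336, -0.0513, 0.0638]
ee_rot: [[-0.118, -0.993, -0.006], [-0.993, 0.118, -0.0], [0.001, 0.006, -1.0]]
wrist_force: [-0.5, 0.2, -0.6]
gripper_width: 0.575
gripper_force: 0.0
```

Emit:
move_arm:
  targets: "0 0 0 0;0 0 0 0;0 0 0 0;0 0 0 0;0 0 0 0;0 0 0 0"
  gripper: 5

```text
time_s: 3.82
tcp_pos: [0.5364, -0.0522, 0.0668]
ee_rot: [[-0.119, -0.993, 0.001], [-0.993, 0.119, 0.0], [-0.0, -0.001, -1.0]]
wrist_force: [0.5, -0.7, 0.2]
gripper_width: 0.203
gripper_force: 0.4
```

Emit:
move_arm:
  targets: "0 0 0 0;0 0 0 0;0 0 0 0;-0.04 -0.23 0 -1;-0.06 -0.23 0 -1;-0.08 -0.22 0 -1;-0.1 -0.22 0 -1;0 0 0 0"

```text
time_s: 4.48
tcp_pos: [0.5302, -0.0741, 0.0686]
ee_rot: [[-0.454, -0.891, 0.004], [-0.891, 0.454, 0.001], [-0.003, -0.003, -1.0]]
wrist_force: [-2.2, 5.4, 11.1]
gripper_width: 0.057
gripper_force: 5.6
```

The opening is 5 mm, so the knob slipped out. I'll look.

```bash
python3 - <<'E'
from station import *
import cv2,pickle
from h import *
s=sense();w=capture("wrist");t=capture("top");sc=capture("scene");pickle.dump((s,w,t,sc),open("w2.pkl","wb"))
print(s["time_s"],s["tcp_pos"],s["wrist_force"],s["gripper_width"])
a=cv2.resize(sc["image"][200:310,290:410],(480,440),interpolation=2);b=cv2.resize(t["image"][203:283,335:417],None,fx=3.8,fy=3.8,interpolation=2)
c=np.zeros((440,480+b.shape[1],3),np.uint8);c[:,:480]=a;c[:b.shape[0],480:]=b
cv2.imwrite("pics/m2.png",c)
E
```

```text
4.4833 [ 0.53020812 -0.07406218  0.06860237] [-2.2274111   5.37313595 11.07644622] 0.05731987989971681
```

View pics/m2.png

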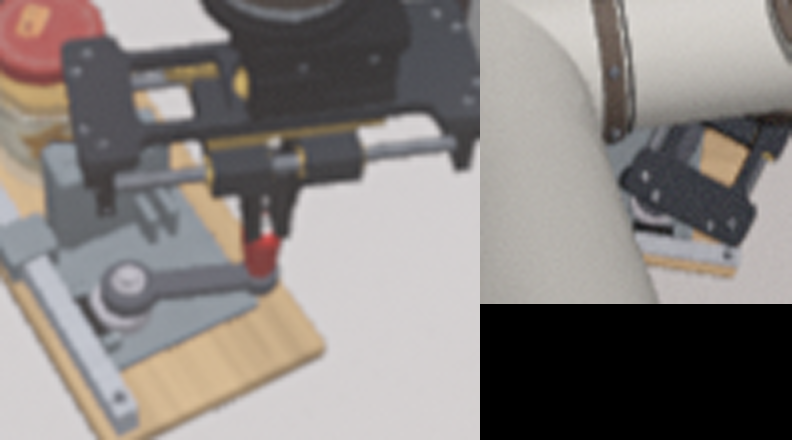

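```bash
python3 - <<'E'
import pickle
from h import *
np.set_printoptions(precision=4,suppress=True)
s,w,t,sc=pickle.load(open("w2.pkl","rb"))
bb,k=blobs(sc["image"],(82,110,50),(97,255,255),(330,220,380,300),4);print(bb)
for (u,v),st in bb:
    for z in(.065,.09):print(z,plane(sc,u,v,z))
print("foot lever end",plane(sc,290+262/4,200+280/4,.055))
bb,_=blobs(w["image"],(82,110,50),(97,255,255),(200,100,450,400),10);print(bb)
cv2.imwrite("pics/w2c.png",np.hstack([cv2.resize(w["image"][140:300,220:420],None,fx=2,fy=2,interpolation=2),cv2.resize(sc["image"][230:280,335:375],(400,320),interpolation=2)[:, :400]]))
E
```

```text
[([354.8, 263.0], [351, 259, 9, 10, 60])]
0.065 [ 0.5289 -0.0729  0.065 ]
0.09 [ 0.5168 -0.0865  0.09  ]
foot lever end [ 0.5241 -0.082   0.055 ]
[([320.3, 231.0], [306, 220, 29, 24, 448]), ([319.6, 262.3], [315, 261, 11, 4, 27]), ([436.0, 381.1], [421, 375, 29, 13, 263])]
```

View pics/w2c.png

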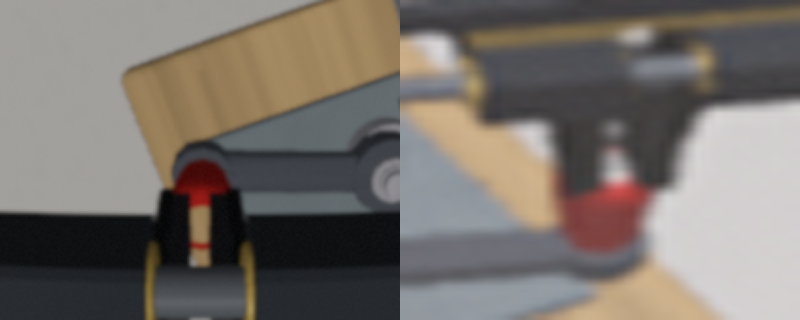

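```bash
python3 - <<'E'
import pickle
from h import *
np.set_printoptions(precision=4,suppress=True)
s,w,t,sc=pickle.load(open("w2.pkl","rb"))
R=np.array(s["ee_rot"]);H=np.array(w["hand_eye"]);p=np.array(s["tcp_pos"])
def pw(P):
    q=H[:3,:3].T@(R.T@(P-p)-H[:3,3]);x,y,z=q[0],-q[1],-q[2];r=np.hypot(x,y);a=np.arctan2(r,z);return np.array([w["cx"]+w["fx"]*a*x/r,w["cy"]+w["fx"]*a*y/r])
def ps(P,c):
    T=np.array(c["world_from_camera"]);q=T[:3,:3].T@(P-T[:3,3]);return np.array([c["cx"]+c["fx"]*q[0]/-q[2],c["cy"]-c["fy"]*q[1]/-q[2]])
X=R[:,0]
for o in(-.02,-.01,0,.01,.02):
    for dz in(.055,.075,.092):
        P=p+X*o;P[2]=dz;print(o,dz,"wrist",pw(P),"scene",ps(P,sc))
print("tcp",pw(p),ps(p,sc))
print(sc["image"][240:272,348:366].astype(int)[:, :, 2]-sc["image"][240:272,348:366].astype(int)[:, :, 0])
E
```

```text
-0.02 0.055 wrist [317.7154 253.8688] scene [353.6189 258.1587]
-0.02 0.075 wrist [317.4804 267.2348] scene [354.0226 252.3032]
-0.02 0.092 wrist [317.2478 280.528 ] scene [354.3755 247.1845]
-0.01 0.055 wrist [317.6827 241.1917] scene [354.5381 262.0354]
-0.01 0.075 wrist [317.4376 253.7223] scene [354.9588 256.196 ]
-0.01 0.092 wrist [317.1933 266.276 ] scene [355.3267 251.0902]
0 0.055 wrist [317.651  228.0358] scene [355.4708 265.969 ]
0 0.075 wrist [317.396  239.6015] scene [355.909  260.1467]
0 0.092 wrist [317.1399 251.2711] scene [356.2922 255.0548]
0.01 0.055 wrist [317.6207 214.4237] scene [356.4172 269.9607]
0.01 0.075 wrist [317.3559 224.8928] scene [356.8734 264.1567]
0.01 0.092 wrist [317.0881 235.5281] scene [357.2725 259.0798]
0.02 0.055 wrist [317.5921 200.3865] scene [357.3777 274.0118]
0.02 0.075 wrist [317.3179 209.6291] scene [357.8524 268.2273]
0.02 0.092 wrist [317.0388 219.0782] scene [358.2677 263.1663]
tcp [317.4825 235.6727] [355.7673 262.0286]
[[ -5  -5  -4  -4  -7  -6  -5  -6  -5  -5  -9  -9  -9 -10 -11 -10   9  45]
 [ -5  -5  -5  -5  -6  -5  -4  -5  -5  
[... 1586 characters left out ...]
 12   2   3   3   3   3]
 [ 65  66  65  62  62  65  64  65  64  66  57  28   9   4   2   3   3   3]
 [ 62  65  61  60  62  62  62  62  63  62  52  21   4   3   2   3   3   3]
 [ 40  40  32  47  62  63  61  62  63  61  49  18   3   2   3   3   3   3]
 [  6   5   3  29  56  64  62  63  64  58  39   9   2   2   3   4   3   3]
 [ -9 -10  -9  11  46  62  65  63  61  47  19   0   1   3   3   3   4   3]
 [ -9  -9 -10  -2  28  51  55  57  47  23   0  -2   3   2   2   4   3   3]
 [ -9  -9 -10  -7   4  16  22  24  15  -2  -7   9  13   4   2   3   4   3]
 [ -8  -8  -7  -6  -5  -3  -3  -2  -5  -9  -2  27  27   7   2   3   3   3]
 [ -5  -5  -5  -5  -4  -6  -5  -7  -8  -5  17  47  45  18   5   3   2   3]]
```

The knob slid ahead of the fingers: in the scene view its bright top is at (357,259) and its foot at about (354,269), 9 mm in front of the TCP. The lever is at about 20°+ and the closed fingers are pushing it from behind. That works, so I'll continue along the arc.

Emit:
move_arm:
  targets: "-0.12 -0.21 0.1 -1;-0.13 -0.2 0 -1;-0.15 -0.18 0 -1;-0.17 -0.17 0 -1;-0.18 -0.16 0 -1;0 0 0 0"
  gripper: 5

```text
time_s: 5.13
tcp_pos: [0.5092, -0.0983, 0.0686]
ee_rot: [[-0.788, -0.616, -0.001], [-0.616, 0.788, 0.0], [0.001, 0.001, -1.0]]
wrist_force: [0.1, 0.4, -0.3]
gripper_width: 0.06
gripper_force: 0.0
```

Emit:
move_arm:
  targets: "-0.19 -0.14 0 -1;-0.2 -0.12 0 -1;-0.21 -0.1 0 -1;-0.22 -0.08 0 -1;-0.23 -0.06 0 -1;0 0 0 0;0 0 0 0"

```text
time_s: 5.72
tcp_pos: [0.4844, -0.1102, 0.0689]
ee_rot: [[-0.973, -0.231, 0.0], [-0.231, 0.973, -0.0], [-0.0, -0.0, -1.0]]
wrist_force: [0.2, -0.9, -0.2]
gripper_width: 0.056
gripper_force: 0.0
```

```bash
python3 - <<'E'
from station import *
import cv2,pickle
from h import *
np.set_printoptions(precision=4,suppress=True)
s=sense();sc=capture("scene");w=capture("wrist");pickle.dump((s,w,sc),open("w3.pkl","wb"))
bb,k=blobs(sc["image"],(82,110,50),(97,255,255),(280,240,370,330),4);print(bb)
for (u,v),st in bb: print(plane(sc,u,v,.075))
c=np.zeros((500,800,3),np.uint8)
c[:400,:436]=cv2.resize(sc["image"][200:310,270:390],(436,400),interpolation=2);c[:341,440:780]=cv2.resize(w["image"][120:320,220:420],(340,341));cv2.imwrite("pics/m3.png",c)
E
```

```text
[]
```

View pics/m3.png

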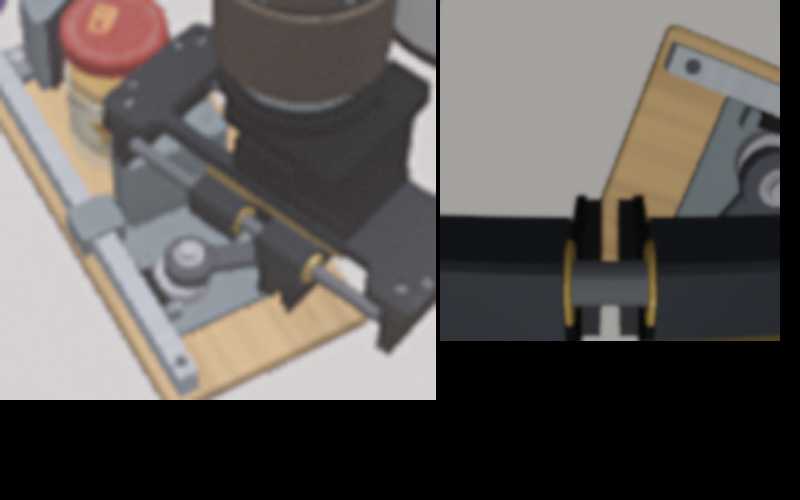

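The fingers passed the knob. In the scene crop the lever still lies at roughly 20–25°, with the knob hidden behind the gripper near (280,250). I'll use a fork grip instead, with the fingers either side of the knob along the tangent. First I'll rise, turn and re-measure.

Emit:
move_arm:
  targets: "0 0 0.9 0;0 0 0.9 0;0 0 0.9 0;0 0 0.9 0;0.4 0.1 0.8 -1;0.5 0.1 0.4 -1;0.5 0.1 0 -1;0.5 0.1 0 -1;0.5 0.2 0 -1;0.5 0.2 0 -1"
  gripper: 40

```text
time_s: 6.65
tcp_pos: [0.5575, -0.09, 0.1888]
ee_rot: [[-0.956, 0.292, 0.0], [0.292, 0.956, 0.0], [-0.0, 0.0, -1.0]]
wrist_force: [-1.1, 0.4, -0.3]
gripper_width: 0.464
gripper_force: 0.0
```

Emit:
move_arm:
  targets: "0 0 0 -1;0 0 0 -1;0 0 0 0;0 0 0 0"

```text
time_s: 6.98
tcp_pos: [0.5568, -0.0902, 0.1886]
ee_rot: [[-0.894, 0.448, -0.0], [0.448, 0.894, -0.0], [0.0, -0.0, -1.0]]
wrist_force: [0.6, 0.2, 0.0]
gripper_width: 0.458
gripper_force: 0.0
```

```bash
cat >> h.py <<'E'
def wray(s,w,u,v,z):
    R=np.array(s["ee_rot"]);H=np.array(w["hand_eye"])
    x,y=u-w["cx"],v-w["cy"];r=np.hypot(x,y);a=r/w["fx"];q=np.array([np.sin(a)*x/r,-np.sin(a)*y/r,-np.cos(a)])
    o=np.array(s["tcp_pos"])+R@H[:3,3];dd=R@H[:3,:3]@q;return o+dd*(z-o[2])/dd[2]
E
cat > look.py <<'E'
from station import *
import pickle,sys
from h import *
np.set_printoptions(precision=4,suppress=True)
s=sense();w=capture("wrist");sc=capture("scene");t=capture("top");pickle.dump((s,w,sc,t),open("last.pkl","wb"))
print(s["time_s"],s["tcp_pos"],s["joints"],s["wrist_force"],s["gripper_width"],"toolx ang",np.degrees(np.arctan2(s["ee_rot"][1][0],s["ee_rot"][0][0])))
for (u,v),st in blobs(w["image"],(82,110,50),(97,255,255),(0,0,640,400),40)[0]: print("wrist",u,v,st,wray(s,w,u,v,.085),wray(s,w,u,v,.122)[:2])
for n,c,b in(("scene",sc,(250,180,400,330)),("top",t,(290,205,415,275))):
    for (u,v),st in blobs(c["image"],(82,110,50),(97,255,255),b,12)[0]: print(n,u,v,st,plane(c,u,v,.08),plane(c,u,v,.122)[:2])
E
python3 look.py
```

```text
6.9833 [ 0.5568 -0.0902  0.1886] [   7.2623   16.5702   -9.1732    0.0042  -64.2719 -123.9039] [0.6313 0.1625 0.0001] 0.4575507198498895 toolx ang 153.36031851772728
wrist 461.2 67.8 [428, 33, 68, 69, 3262] [0.5021 0.0931 0.085 ] [0.5    0.0742]
wrist 324.6 160.1 [314, 150, 22, 23, 281] [ 0.5279 -0.0707  0.085 ] [ 0.5226 -0.0687]
scene 301.4 208.7 [292, 202, 19, 12, 118] [0.5161 0.1043 0.08  ] [0.4962 0.071 ]
scene 302.3 215.5 [287, 206, 29, 15, 112] [0.5066 0.0862 0.08  ] [0.4871 0.0539]
scene 354.3 260.7 [350, 255, 10, 12, 72] [ 0.5243 -0.076   0.08  ] [ 0.5039 -0.0992]
top 326.4 237.9 [321, 225, 12, 26, 147] [0.5017 0.0971 0.08  ] [0.4974 0.0977]
top 395.2 228.4 [391, 224, 10, 9, 44] [ 0.5298 -0.0702  0.08  ] [ 0.5243 -0.063 ]
```

The knob is at (0.528, −0.0715) and the lever at about 20°. Joint 6 would run out going clockwise, so I'll take the half-turn counter-clockwise while shifting above the knob.

Emit:
move_arm:
  targets: "-0.2 0.1 0 1;-0.2 0.1 0 1;-0.2 0.1 0 1;-0.2 0.1 0 1;-0.2 0.1 0 1;-0.15 0.1 0 1;0 0.15 0 1;0 0 0 1;0 0 0 1;0 0 0 1"
  gripper: 30

```text
time_s: 7.97
tcp_pos: [0.5278, -0.0715, 0.189]
ee_rot: [[-0.917, -0.399, 0.0], [-0.399, 0.917, 0.0], [-0.0, -0.0, -1.0]]
wrist_force: [-0.2, 0.2, -0.8]
gripper_width: 0.344
gripper_force: 0.0
```

Emit:
move_arm:
  targets: "0 0 0 1;0 0 0 1;0 0 0 1;0 0 0 1;0 0 0 1;0 0 0 1;0 0 0 1;0 0 0 1;0 0 0 1;0 0 0 1"

```text
time_s: 8.8
tcp_pos: [0.5278, -0.0716, 0.1889]
ee_rot: [[-0.284, -0.959, 0.0], [-0.959, 0.284, 0.0], [-0.0, -0.0, -1.0]]
wrist_force: [0.4, -0.1, 0.2]
gripper_width: 0.342
gripper_force: 0.0
```

Emit:
move_arm:
  targets: "0 0 0 1;0 0 0 1;0 0 0 1;0 0 0 1;0 0 0 1;0 0 0 1;0 0 0 1;0 0 0 1;0 0 0 1;0 0 0 1"

```text
time_s: 9.63
tcp_pos: [0.5278, -0.0716, 0.1889]
ee_rot: [[0.552, -0.834, 0.0], [-0.834, -0.552, 0.0], [0.0, -0.0, -1.0]]
wrist_force: [-0.5, -0.7, -0.4]
gripper_width: 0.345
gripper_force: 0.0
```

Emit:
move_arm:
  targets: "0 0 0 1;0 0 0 1;0 0 0 1;0 0 0 1;0 0 0 1;0 0 0 1;0 0 0 0;0 0 0 0"

```text
time_s: 10.3
tcp_pos: [0.5278, -0.0716, 0.1889]
ee_rot: [[0.892, -0.453, 0.0], [-0.453, -0.892, -0.0], [0.0, -0.0, -1.0]]
wrist_force: [-0.5, -0.5, 0.1]
gripper_width: 0.343
gripper_force: 0.0
```

```bash
python3 look.py
```

```text
10.3 [ 0.5278 -0.0716  0.1889] [  9.7395  13.5001 -13.3905   0.0044 -63.1004  53.3323] [-0.5196 -0.4565  0.1005] 0.34336010866026956 toolx ang -26.926286580558116
wrist 318.0 190.0 [307, 178, 22, 26, 328] [ 0.5306 -0.0716  0.085 ] [ 0.5389 -0.0761]
scene 302.1 208.0 [292, 200, 20, 15, 145] [0.5186 0.1052 0.08  ] [0.4985 0.0718]
scene 302.0 215.7 [287, 205, 29, 16, 127] [0.5057 0.0861 0.08  ] [0.4863 0.0538]
scene 354.3 260.8 [350, 255, 10, 12, 74] [ 0.5241 -0.0762  0.08  ] [ 0.5037 -0.0994]
top 395.5 230.2 [392, 228, 9, 5, 24] [ 0.5254 -0.0709  0.08  ] [ 0.5201 -0.0637]
```

Emit:
move_arm:
  targets: "0 0 -0.7 0;0 0 -0.7 0;0 0 -0.7 0;0 0 -0.7 0;0 0 -0.7 0;0 0 -0.7 0;0 0 -0.5 0;0 0 -0.3 0;0 0 0 0"

```text
time_s: 11.2
tcp_pos: [0.5267, -0.0716, 0.0621]
ee_rot: [[0.892, -0.452, -0.004], [-0.452, -0.892, -0.0], [-0.003, 0.002, -1.0]]
wrist_force: [-0.6, 0.7, 0.0]
gripper_width: 0.344
gripper_force: 0.0
```

Emit:
move_arm:
  targets: "0 0 0 0;0 0 0 0;0 0 0 0;0 0 0 0"
  gripper: 24

```text
time_s: 11.53
tcp_pos: [0.5285, -0.0714, 0.0646]
ee_rot: [[0.892, -0.452, 0.002], [-0.452, -0.892, 0.0], [0.002, -0.001, -1.0]]
wrist_force: [-0.5, -0.0, -0.6]
gripper_width: 0.275
gripper_force: 0.0
```

Emit:
move_arm:
  targets: "-0.12 -0.21 0 -1;-0.13 -0.2 0 -1;-0.15 -0.18 0 -1;-0.17 -0.17 0 -1;0 0 0 0"

```text
time_s: 11.95
tcp_pos: [0.5141, -0.0904, 0.0646]
ee_rot: [[0.683, -0.731, 0.002], [-0.731, -0.683, 0.001], [0.001, -0.002, -1.0]]
wrist_force: [0.3, 0.8, 0.1]
gripper_width: 0.275
gripper_force: 0.5
```

```bash
python3 look.py
```

```text
11.95 [ 0.5141 -0.0904  0.0646] [  7.8398  20.2409 -24.2779  -0.0191 -45.3354  35.2283] [0.2867 0.7691 0.1156] 0.2749025995925116 toolx ang -46.94533364202498
wrist 315.9 240.3 [298, 219, 37, 46, 1028] [ 0.5179 -0.0926  0.085 ] [ 0.5285 -0.1047]
scene 302.1 207.8 [292, 200, 20, 15, 164] [0.5189 0.1057 0.08  ] [0.4988 0.0723]
scene 301.3 215.1 [287, 202, 29, 19, 138] [0.5054 0.0885 0.08  ] [0.486  0.0561]
```

The knob is following, still between the fingers. Continuing to the stop.

Emit:
move_arm:
  targets: "-0.18 -0.16 0 -1;-0.19 -0.14 0 -1;-0.2 -0.12 0 -1;-0.21 -0.1 0 -1;-0.22 -0.09 0 -1;-0.23 -0.06 0 -1;0 0 0 0"

```text
time_s: 12.68
tcp_pos: [0.4818, -0.1075, 0.0637]
ee_rot: [[0.227, -0.974, -0.001], [-0.974, -0.227, -0.0], [-0.0, 0.001, -1.0]]
wrist_force: [-0.2, 1.0, 0.6]
gripper_width: 0.277
gripper_force: 0.0
```

Emit:
move_arm:
  targets: "-0.23 -0.04 0 -1;-0.24 -0.02 0 -1;-0.2 0 0 -1;0 0 0 0;0 0 0 0"

```text
time_s: 13.1
tcp_pos: [0.4674, -0.1087, 0.0642]
ee_rot: [[-0.027, -1.0, 0.002], [-1.0, 0.027, -0.0], [0.0, -0.002, -1.0]]
wrist_force: [2.0, -0.0, -0.6]
gripper_width: 0.276
gripper_force: 1.0
```

```bash
python3 look.py
```

```text
13.1 [ 0.4674 -0.1087  0.0642] [  6.3807  16.7347 -30.0079   0.0386 -43.1422  -7.9707] [ 1.9769 -0.0033 -0.5957] 0.27602287893499705 toolx ang -91.5619378084825
wrist 315.7 241.8 [298, 220, 37, 47, 1028] [ 0.4682 -0.1129  0.085 ] [ 0.4671 -0.1293]
scene 301.0 214.3 [287, 199, 29, 22, 159] [0.5062 0.0909 0.08  ] [0.4868 0.0583]
scene 302.2 207.3 [291, 199, 21, 16, 191] [0.5199 0.1068 0.08  ] [0.4997 0.0734]
scene 342.9 288.9 [339, 281, 10, 15, 82] [ 0.4659 -0.1154  0.08  ] [ 0.4488 -0.1365]
top 333.4 225.4 [325, 224, 18, 5, 38] [0.5328 0.0808 0.08  ] [0.5273 0.082 ]
```

The lever is at its stop, with the knob at (0.468, −0.112). I'll rise and go behind the jaw with the fingers shut.

Emit:
move_arm:
  targets: "0 0 0 0;0 0 0 0;0 0 0.5 0;0 0 0.8 0;0 0 0.8 0;0.2 0.5 0 -1;0.3 0.7 0 0;0.3 0.7 0 0;0.3 0.7 0 0;0.23 0.4 0 0"
  gripper: 36

```text
time_s: 14.08
tcp_pos: [0.4987, -0.0328, 0.1158]
ee_rot: [[-0.118, -0.993, -0.002], [-0.993, 0.118, -0.0], [0.001, 0.002, -1.0]]
wrist_force: [0.2, -0.5, -0.3]
gripper_width: 0.415
gripper_force: 0.0
```

Emit:
move_arm:
  targets: "0 0 0 0;0 0 0 0;0 0 0 0;0 0 0 0;0 0 0 0;0 0 0 0;0 0 -0.7 0;0 0 -0.7 0;0 0 -0.5 0;0 0 0 0"
  gripper: 0

```text
time_s: 14.92
tcp_pos: [0.4971, -0.0344, 0.0664]
ee_rot: [[-0.12, -0.993, -0.006], [-0.993, 0.12, -0.001], [0.001, 0.006, -1.0]]
wrist_force: [0.3, -0.7, -0.3]
gripper_width: 0.003
gripper_force: 0.0
```

```bash
python3 look.py; python3 - <<'E'
import pickle,cv2,numpy as np
s,w,sc,t=pickle.load(open("last.pkl","rb"))
c=np.zeros((420,800,3),np.uint8);c[:400,:400]=cv2.resize(sc["image"][190:310,270:390],(400,400),interpolation=2);c[:400,400:]=cv2.resize(w["image"][100:300,220:420],(400,400));cv2.imwrite("pics/m4.png",c)
E
```

```text
14.9167 [ 0.4971 -0.0344  0.0664] [ 14.7163  18.3272 -27.0284  -0.0537 -44.9713 -21.5917] [ 0.2581 -0.6998 -0.2882] 0.0034917957433918843 toolx ang -96.91324172430315
wrist 351.9 113.0 [333, 93, 41, 41, 866] [ 0.4692 -0.1095  0.085 ] [ 0.4732 -0.1099]
scene 288.7 207.4 [287, 199, 7, 15, 27] [0.4952 0.1241 0.08  ] [0.4764 0.0897]
scene 302.0 206.6 [291, 199, 21, 16, 182] [0.5207 0.1089 0.08  ] [0.5005 0.0753]
scene 342.1 288.2 [337, 281, 11, 15, 90] [ 0.4656 -0.1133  0.08  ] [ 0.4485 -0.1345]
top 410.0 253.9 [407, 250, 8, 8, 37] [ 0.4689 -0.1056  0.08  ] [ 0.4659 -0.097 ]
```

View pics/m4.png

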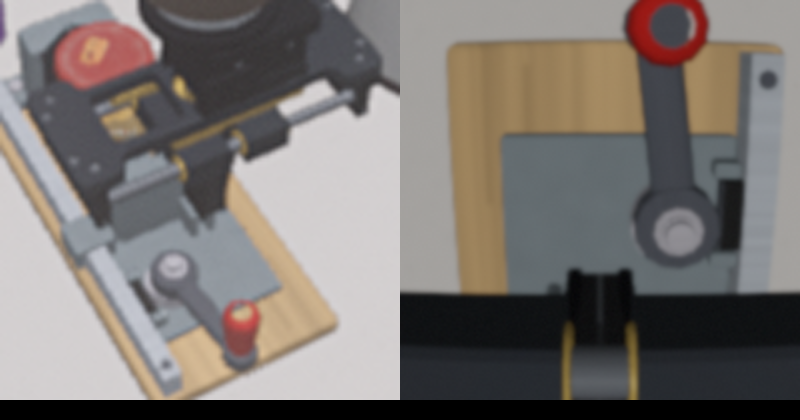

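The lever points outward: knob at scene crop (240,325) and wrist crop (667,25). The closed fingers stand behind the jaw's back face, around scene crop (205,195). Pushing along the vice's +y.

Emit:
move_arm:
  targets: "0.1 0.2 0 0;0.08 0.3 0 0;0.04 0.3 0 0;0.02 0.2 0 0;0.02 0.2 0 0;0.02 0.2 0 0;0.02 0.2 0 0;0.02 0.2 0 0;0.02 0.2 0 0"

```text
time_s: 15.82
tcp_pos: [0.5079, 0.0168, 0.0687]
ee_rot: [[-0.119, -0.993, -0.0], [-0.993, 0.119, -0.0], [0.0, 0.0, -1.0]]
wrist_force: [0.3, -0.6, 0.9]
gripper_width: 0.006
gripper_force: 0.0
```

Emit:
move_arm:
  targets: "0.02 0.2 0 0;0.02 0.2 0 0;0.02 0.2 0 0;0.02 0.2 0 0;0 0 0 0"

```text
time_s: 16.23
tcp_pos: [0.51, 0.0368, 0.0688]
ee_rot: [[-0.118, -0.993, -0.0], [-0.993, 0.118, -0.0], [0.0, 0.0, -1.0]]
wrist_force: [0.3, -0.5, -0.7]
gripper_width: 0.004
gripper_force: 0.4
```

```bash
python3 look.py
```

```text
16.2333 [0.51   0.0368 0.0688] [ 22.3509  19.0805 -25.3857   0.0173 -45.5416 -29.1567] [ 0.2511 -0.4551 -0.7227] 0.004341497974946458 toolx ang -96.79366183492742
wrist 357.7 5.7 [343, 0, 33, 15, 360] [ 0.4712 -0.0993  0.085 ] [ 0.4774 -0.0866]
wrist 319.6 320.6 [308, 317, 24, 8, 173] [0.5154 0.0943 0.085 ] [0.5119 0.065 ]
scene 298.7 211.0 [294, 209, 9, 5, 32] [0.5074 0.102  0.08  ] [0.488  0.0689]
scene 342.0 288.2 [337, 281, 11, 15, 88] [ 0.4655 -0.1132  0.08  ] [ 0.4483 -0.1343]
top 410.1 254.1 [407, 250, 8, 8, 36] [ 0.4684 -0.1059  0.08  ] [ 0.4654 -0.0972]
```

The knob did not move and there was no contact force, which is unexpected. I'll take my last picture as a composite to see why.

```bash
python3 - <<'E'
import pickle,cv2,numpy as np
s,w,sc,t=pickle.load(open("last.pkl","rb"))
c=np.zeros((600,800,3),np.uint8);c[:600,:480]=cv2.resize(sc["image"][180:305,275:375],(480,600),interpolation=2)
c[:300,480:]=cv2.resize(w["image"][100:300,220:433],(320,300));c[300:500,480:]=cv2.resize(t["image"][203:283,289:417],(320,200),interpolation=2);cv2.imwrite("pics/m5.png",c)
E
```

```text
(no output)
```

View pics/m5.png

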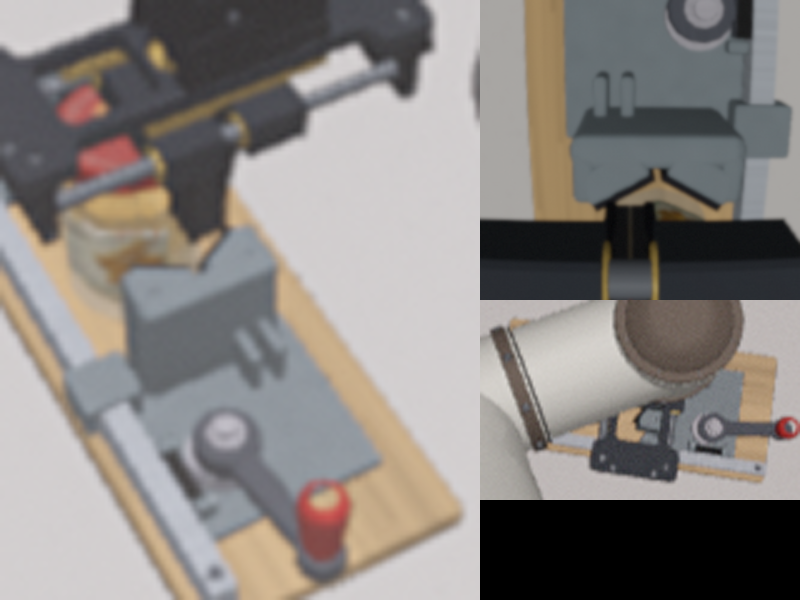

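Composite: the fingers (scene panel (205,215), wrist panel (630,215)) are now on the vee side of the jaw, in front of its mouth, and the jaw has not moved. So the fingers went past it, and the true tip height is doubtful. I'll test it by touching down on the jaw's top at its known 90 mm.

Emit:
move_arm:
  targets: "0 0 0.6 0;0 0 0.8 0;0 0 0.6 0;-0.06 -0.5 0 0;-0.06 -0.5 0 0;0 0 -0.3 0;0 0 -0.3 0;0 0 -0.2 0;0 0 -0.1 0;0 0 0 0"

```text
time_s: 17.22
tcp_pos: [0.506, 0.0111, 0.0947]
ee_rot: [[-0.119, -0.993, -0.003], [-0.993, 0.119, -0.001], [0.001, 0.003, -1.0]]
wrist_force: [0.3, 0.4, 0.7]
gripper_width: 0.006
gripper_force: 0.0
```

Emit:
move_arm:
  targets: "0 0 -0.1 0;0 0 -0.1 0;0 0 -0.1 0;0 0 0 0"

```text
time_s: 17.55
tcp_pos: [0.5066, 0.0113, 0.0883]
ee_rot: [[-0.119, -0.993, -0.001], [-0.993, 0.119, -0.0], [0.0, 0.001, -1.0]]
wrist_force: [0.0, 0.6, 0.9]
gripper_width: 0.006
gripper_force: 0.0
```

Emit:
move_arm:
  targets: "0 0 -0.1 0;0 0 -0.1 0;0 0 -0.1 0;0 0 0 0"

```text
time_s: 17.88
tcp_pos: [0.5065, 0.0111, 0.0807]
ee_rot: [[-0.119, -0.993, -0.001], [-0.993, 0.119, -0.0], [0.0, 0.001, -1.0]]
wrist_force: [0.3, -0.7, 0.2]
gripper_width: 0.004
gripper_force: 0.0
```

Emit:
move_arm:
  targets: "0 0 -0.1 0;0 0 -0.1 0;0 0 -0.1 0;0 0 0 0"

```text
time_s: 18.22
tcp_pos: [0.5064, 0.0111, 0.0731]
ee_rot: [[-0.119, -0.993, -0.001], [-0.993, 0.119, -0.0], [0.0, 0.001, -1.0]]
wrist_force: [0.7, -1.0, 0.1]
gripper_width: 0.005
gripper_force: 0.0
```

Emit:
move_arm:
  targets: "0 0 -0.1 0;0 0 -0.1 0;0 0 0 0;0 0 0 0"

```text
time_s: 18.55
tcp_pos: [0.5068, 0.0112, 0.0685]
ee_rot: [[-0.119, -0.993, -0.0], [-0.993, 0.119, -0.0], [0.0, 0.0, -1.0]]
wrist_force: [-0.1, -0.3, -0.6]
gripper_width: 0.003
gripper_force: 0.0
```

Emit:
move_arm:
  targets: "0 0 -0.1 0;0 0 -0.1 0;0 0 0 0;0 0 0 0"

```text
time_s: 18.88
tcp_pos: [0.5074, 0.0113, 0.0665]
ee_rot: [[-0.118, -0.993, 0.002], [-0.993, 0.118, -0.001], [0.0, -0.002, -1.0]]
wrist_force: [-5.6, 0.9, 16.3]
gripper_width: 0.005
gripper_force: 8.4
```

Contact came at a reported z of about 0.067 on the 90 mm jaw top, so the real fingertips sit about 22 mm above the reported TCP. That also explains the earlier knob slip. I'll go back behind the jaw and push with reported z of about 0.057, which puts the tips near 79 mm and keeps the body above the lid.

Emit:
move_arm:
  targets: "0 0 0.4 0;0 0 0.4 0;-0.05 -0.4 0 0;-0.05 -0.4 0 0;-0.05 -0.4 0 0;0 -0.1 0 0;0 0 -0.5 0;0 0 -0.5 0;0 0 0 0;0 0 0 0"

```text
time_s: 19.72
tcp_pos: [0.5024, -0.022, 0.0579]
ee_rot: [[-0.12, -0.993, -0.003], [-0.993, 0.12, -0.001], [0.001, 0.002, -1.0]]
wrist_force: [0.1, -0.2, 0.0]
gripper_width: 0.005
gripper_force: 0.0
```

Emit:
move_arm:
  targets: "0.02 0.2 0 0;0.02 0.2 0 0;0.02 0.2 0 0;0.02 0.2 0 0;0.02 0.2 0 0;0.02 0.2 0 0;0 0 0 0"

```text
time_s: 20.3
tcp_pos: [0.5064, 0.0099, 0.059]
ee_rot: [[-0.118, -0.993, 0.001], [-0.993, 0.118, 0.001], [-0.001, -0.001, -1.0]]
wrist_force: [-0.8, 0.5, -0.6]
gripper_width: 0.004
gripper_force: 0.0
```

```bash
python3 look.py
```

```text
20.3 [0.5064 0.0099 0.059 ] [ 19.4997  19.4476 -26.66    -0.0311 -43.8463 -26.2625] [-0.7768  0.5204 -0.551 ] 0.004308584450448071 toolx ang -96.7852460273617
wrist 361.7 67.2 [342, 45, 43, 42, 922] [ 0.4716 -0.0887  0.085 ] [ 0.4772 -0.0838]
scene 298.3 212.5 [295, 211, 8, 4, 22] [0.5043 0.0988 0.08  ] [0.485  0.0658]
scene 295.5 216.2 [293, 215, 7, 3, 13] [0.4933 0.0932 0.08  ] [0.4746 0.0605]
scene 336.9 280.7 [332, 274, 11, 14, 89] [ 0.4676 -0.0939  0.08  ] [ 0.4504 -0.1161]
top 402.4 252.5 [399, 248, 9, 9, 42] [ 0.4717 -0.0873  0.08  ] [ 0.4686 -0.0794]
```

The jaw now moves: the knob has advanced 19 mm. Continuing.

Emit:
move_arm:
  targets: "0.02 0.15 0 0;0.02 0.15 0 0;0.02 0.15 0 0;0.02 0.15 0 0;0.02 0.15 0 0;0.01 0.1 0 0;0 0 0 0"

```text
time_s: 21.03
tcp_pos: [0.508, 0.0295, 0.0585]
ee_rot: [[-0.119, -0.993, -0.002], [-0.993, 0.119, -0.001], [0.002, 0.002, -1.0]]
wrist_force: [-0.4, -4.8, 0.8]
gripper_width: 0.009
gripper_force: 1.9
```

Emit:
move_arm:
  targets: "0.01 0.1 0 0;0.01 0.1 0 0;0 0 0 0"

```text
time_s: 21.28
tcp_pos: [0.5086, 0.0345, 0.0585]
ee_rot: [[-0.119, -0.993, -0.002], [-0.993, 0.119, -0.001], [0.001, 0.002, -1.0]]
wrist_force: [-0.7, -4.1, 0.6]
gripper_width: 0.003
gripper_force: 2.0
```

```bash
python3 look.py
```

```text
21.2833 [0.5086 0.0345 0.0585] [ 22.1567  19.8235 -26.1499   0.0154 -44.1398 -29.0266] [-0.7344 -4.1443  0.5527] 0.002500388052293163 toolx ang -96.85872644731232
wrist 360.2 65.7 [340, 44, 44, 42, 934] [ 0.4744 -0.0649  0.085 ] [ 0.4799 -0.0597]
scene 292.7 204.8 [289, 203, 8, 5, 26] [0.5068 0.1256 0.08  ] [0.4874 0.0911]
scene 330.8 271.7 [326, 265, 11, 14, 89] [ 0.4703 -0.0701  0.08  ] [ 0.4529 -0.0937]
top 393.0 251.0 [389, 247, 10, 9, 50] [ 0.4747 -0.0646  0.08  ] [ 0.4714 -0.0576]
```

Emit:
move_arm:
  targets: "0.01 0.1 0 0;0 0.06 0 0;0 0 0 0"

```text
time_s: 21.68
tcp_pos: [0.5089, 0.037, 0.0585]
ee_rot: [[-0.119, -0.993, -0.002], [-0.993, 0.119, -0.003], [0.003, 0.002, -1.0]]
wrist_force: [0.9, -11.2, 0.3]
gripper_width: 0.007
gripper_force: 5.4
```

Emit:
move_arm:
  targets: "0.01 0.06 0 0;0 0 0 0;0 0 0 0"

```text
time_s: 21.93
tcp_pos: [0.5088, 0.0372, 0.0586]
ee_rot: [[-0.119, -0.993, -0.003], [-0.993, 0.119, -0.005], [0.005, 0.003, -1.0]]
wrist_force: [0.9, -15.6, 0.7]
gripper_width: 0.001
gripper_force: 7.7
```

Emit:
move_arm:
  targets: "0.01 0.06 0 0;0 0 0 0;0 0 0 0"

```text
time_s: 22.18
tcp_pos: [0.5088, 0.0373, 0.0586]
ee_rot: [[-0.119, -0.993, -0.004], [-0.993, 0.119, -0.007], [0.007, 0.004, -1.0]]
wrist_force: [2.6, -20.8, 0.9]
gripper_width: 0.005
gripper_force: 10.1
```

Stalled at 20 N. Checking the gap numerically.

```bash
python3 look.py; python3 - <<'E'
import pickle
from h import *
s,w,sc,t=pickle.load(open("last.pkl","rb"))
y=np.radians(-6.75);R=np.array([[np.cos(y),-np.sin(y)],[np.sin(y),np.cos(y)]])
print("tcp local",R.T@(np.array(s["tcp_pos"])[:2]-[.4983,.0339]))
bb,_=blobs(sc["image"],(82,90,40),(98,255,255),(270,170,330,240),5);print(bb)
E
```

```text
22.1833 [0.5088 0.0373 0.0586] [ 22.6308  19.9303 -26.0963   0.3779 -44.3582 -29.7543] [  2.6452 -20.7983   0.8943] 0.004573999185954586 toolx ang -96.8516924895622
wrist 359.7 65.2 [340, 43, 43, 42, 928] [ 0.4748 -0.0623  0.085 ] [ 0.4803 -0.0569]
scene 292.0 203.8 [288, 202, 8, 5, 25] [0.5072 0.1292 0.08  ] [0.4877 0.0945]
scene 330.3 271.0 [326, 265, 10, 13, 84] [ 0.4705 -0.0682  0.08  ] [ 0.4531 -0.0919]
top 392.2 250.8 [388, 247, 10, 9, 49] [ 0.4751 -0.0627  0.08  ] [ 0.4718 -0.0558]
tcp local [0.01000599 0.00463766]
[([290.7, 204.5], [286, 201, 11, 8, 56])]
```

The jaw is home: 20 N stall, and knob-derived pivot local y of −0.031 against an expected −0.030. Next I'll back off and place the fork over the knob.

Emit:
move_arm:
  targets: "-0.03 -0.3 0 0;-0.03 -0.3 0 0;0 0 0.8 0;0 0 0.8 0;-0.2 -0.7 0 0.4;-0.3 -0.8 0 1;-0.3 -0.8 0 0;-0.3 -0.8 0 0;-0.2 -0.58 0 0;0 0 0 0"
  gripper: 0

```text
time_s: 23.17
tcp_pos: [0.4756, -0.066, 0.0989]
ee_rot: [[0.0, -1.0, 0.001], [-1.0, -0.0, 0.001], [-0.001, -0.001, -1.0]]
wrist_force: [0.1, 0.7, 0.4]
gripper_width: 0.004
gripper_force: 0.0
```

Emit:
move_arm:
  targets: "0 0 0 0;0 0 0 0;0 0 0 0;0 0 0 0"
  gripper: 36

```text
time_s: 23.5
tcp_pos: [0.4767, -0.0642, 0.0988]
ee_rot: [[0.004, -1.0, 0.001], [-1.0, -0.004, 0.0], [-0.0, -0.001, -1.0]]
wrist_force: [0.1, -0.1, 0.9]
gripper_width: 0.224
gripper_force: 0.0
```

```bash
python3 look.py
```

```text
23.5 [ 0.4767 -0.0642  0.0988] [ 11.7275  14.0908 -27.3977  -0.0139 -48.4733 -11.4965] [ 0.1342 -0.1228  0.9491] 0.2243016118134815 toolx ang -89.77816266615095
wrist 321.8 224.3 [307, 207, 31, 38, 690] [ 0.4738 -0.0663  0.085 ] [ 0.4741 -0.0803]
scene 297.7 199.6 [287, 192, 21, 15, 188] [0.5248 0.1326 0.08  ] [0.5043 0.0978]
scene 298.0 207.2 [283, 195, 29, 18, 143] [0.5125 0.1126 0.08  ] [0.4927 0.0788]
scene 330.2 271.2 [325, 265, 11, 13, 91] [ 0.47   -0.0685  0.08  ] [ 0.4527 -0.0921]
top 321.8 224.1 [313, 222, 20, 6, 57] [0.5352 0.1092 0.08  ] [0.5295 0.1093]
```

Emit:
move_arm:
  targets: "-0.1 -0.04 0 0;0 0 0 0;0 0 0 0;0 0 -0.5 0;0 0 -0.5 0;0 0 -0.4 0;0 0 -0.3 0;0 0 0 0;0 0 0 0"

```text
time_s: 24.4
tcp_pos: [0.4736, -0.0661, 0.0561]
ee_rot: [[0.003, -1.0, -0.001], [-1.0, -0.003, -0.0], [0.0, 0.001, -1.0]]
wrist_force: [-0.4, -0.4, -0.3]
gripper_width: 0.414
gripper_force: 0.0
```

Emit:
move_arm:
  targets: "0 0 0 0;0 0 0 0;0 0 0 0;0 0 0 0"
  gripper: 25

```text
time_s: 24.73
tcp_pos: [0.4739, -0.066, 0.0567]
ee_rot: [[0.003, -1.0, 0.001], [-1.0, -0.003, 0.0], [-0.0, -0.001, -1.0]]
wrist_force: [-0.1, -0.2, 1.0]
gripper_width: 0.297
gripper_force: 0.0
```

Emit:
move_arm:
  targets: "0.24 0.01 0 1;0.23 0.03 0 1;0.23 0.05 0 1;0.23 0.07 0 1;0.22 0.09 0 1;0.21 0.11 0 1;0.2 0.13 0 1;0.19 0.15 0 1;0 0 0 0"

```text
time_s: 25.48
tcp_pos: [0.5181, -0.0498, 0.0564]
ee_rot: [[0.646, -0.763, 0.001], [-0.763, -0.646, -0.0], [0.0, -0.0, -1.0]]
wrist_force: [-0.9, -0.1, 0.2]
gripper_width: 0.288
gripper_force: 0.0
```

```bash
python3 look.py
```

```text
25.4833 [ 0.5181 -0.0498  0.0564] [ 12.4042  20.8139 -24.9194   0.0261 -44.2404  27.8527] [-0.8716 -0.1388  0.1916] 0.28761389031872325 toolx ang -49.724395374493795
wrist 321.4 249.1 [303, 228, 39, 46, 1080] [ 0.5182 -0.0528  0.085 ] [ 0.5297 -0.0659]
scene 297.5 199.9 [287, 192, 20, 15, 168] [0.5239 0.1321 0.08  ] [0.5035 0.0973]
scene 297.9 207.6 [283, 196, 28, 17, 130] [0.5116 0.1117 0.08  ] [0.4919 0.0779]
```

Lever following (knob in the fork). Continue into the braking range.

Emit:
move_arm:
  targets: "0.18 0.16 0 1;0.16 0.18 0 1;0.14 0.19 0 1;0.13 0.2 0 1;0.11 0.21 0 1;0 0 0 0"

```text
time_s: 26.13
tcp_pos: [0.535, -0.0278, 0.0562]
ee_rot: [[0.908, -0.418, -0.001], [-0.418, -0.908, -0.002], [-0.0, 0.002, -1.0]]
wrist_force: [1.0, -4.4, -1.4]
gripper_width: 0.289
gripper_force: 2.1
```

Emit:
move_arm:
  targets: "0.09 0.22 0 1;0.07 0.23 0 1;0.05 0.23 0 1;0.03 0.24 0 0.6;0 0 0 0;0 0 0 0"

```text
time_s: 26.63
tcp_pos: [0.5412, -0.0039, 0.0563]
ee_rot: [[0.993, -0.121, -0.0], [-0.121, -0.993, 0.0], [-0.0, 0.0, -1.0]]
wrist_force: [-0.7, -0.9, -1.3]
gripper_width: 0.285
gripper_force: 0.0
```

```bash
python3 look.py
```

```text
26.6333 [ 0.5412 -0.0039  0.0563] [ 16.7629  22.5319 -22.009   -0.003  -45.4661  66.2826] [-0.7228 -0.912  -1.2892] 0.2854300709313352 toolx ang -6.9566526410554115
wrist 321.5 246.7 [303, 224, 39, 50, 1146] [ 0.5447 -0.0053  0.085 ] [ 0.5617 -0.0071]
wrist 150.3 310.2 [128, 293, 46, 35, 1059] [0.5059 0.1213 0.085 ] [0.532  0.0898]
scene 297.5 199.8 [287, 192, 21, 15, 181] [0.524  0.1324 0.08  ] [0.5036 0.0975]
scene 297.6 207.4 [283, 196, 28, 17, 138] [0.5114 0.1126 0.08  ] [0.4917 0.0788]
scene 337.0 236.9 [335, 232, 5, 12, 26] [ 0.5326 -0.0065  0.08  ] [ 0.5117 -0.0336]
top 333.0 242.0 [329, 238, 9, 9, 34] [0.4923 0.0808 0.08  ] [0.4883 0.0821]
```

Emit:
move_arm:
  targets: "0 0.12 0 0;0 0.1 0 0;0 0 0 0;0 0 0 0"

```text
time_s: 27.12
tcp_pos: [0.5411, -0.0014, 0.0563]
ee_rot: [[0.993, -0.119, -0.002], [-0.119, -0.993, -0.005], [-0.001, 0.005, -1.0]]
wrist_force: [3.7, -15.1, -2.2]
gripper_width: 0.287
gripper_force: 7.2
```

Emit:
move_arm:
  targets: "0 0.1 0 0;0 0 0 0;0 0 0 0"

```text
time_s: 27.37
tcp_pos: [0.5411, -0.001, 0.0563]
ee_rot: [[0.993, -0.119, -0.002], [-0.119, -0.993, -0.008], [-0.001, 0.008, -1.0]]
wrist_force: [5.3, -22.8, -3.0]
gripper_width: 0.292
gripper_force: 11.1
```

The lever is at its lock stop, stalled at 23 N. I'll release, rise and move clear for a check.

Emit:
move_arm:
  targets: "0 -0.25 0 0;0 0 0 0;0 0 0 0;0 0 0.6 0;0 0 0.8 0;0 0 0.8 0;0 0 0.8 0;0 0 0.8 0;0 0 0.8 0;0 0 0 0"
  gripper: 36

```text
time_s: 28.2
tcp_pos: [0.5442, -0.0003, 0.176]
ee_rot: [[0.993, -0.117, 0.009], [-0.117, -0.993, 0.002], [0.009, -0.003, -1.0]]
wrist_force: [1.2, 0.6, 1.3]
gripper_width: 0.412
gripper_force: 0.0
```

Emit:
move_arm:
  targets: "-0.5 -0.9 0 0;-0.5 -0.9 0 0;-0.5 -0.9 0 0;-0.5 -0.9 0 0;-0.4 -0.9 0 0;0 -0.9 0 0;0 -0.9 0 0;0 -0.9 0 0;0 0 0 0;0 0 0 0"

```text
time_s: 29.03
tcp_pos: [0.4812, -0.1817, 0.1707]
ee_rot: [[0.993, -0.121, -0.001], [-0.121, -0.993, 0.001], [-0.001, -0.001, -1.0]]
wrist_force: [0.2, -0.2, 0.8]
gripper_width: 0.412
gripper_force: 0.0
```

```bash
python3 look.py; python3 - <<'E'
import pickle
from h import *
np.set_printoptions(precision=4,suppress=True)
s,w,sc,t=pickle.load(open("last.pkl","rb"));T0=pickle.load(open("c0.pkl","rb"))["top"]
y=np.radians(-6.75);R=np.array([[np.cos(y),-np.sin(y)],[np.sin(y),np.cos(y)]]);L=lambda p:R.T@(p[:2]-[.4983,.0339])
for n,c in(("start",T0),("now",t)):
    m=blobs(c["image"],(82,90,60),(98,255,255),(290,205,360,275),12)[1]
    cn=np.vstack(cv2.findContours(m,0,1)[0]);(u,v),r=cv2.minEnclosingCircle(cn);print(n,"lid",u,v,r,L(plane(c,u,v,.122)),"fixed_face local ~.0954")
    for (u,v),st in blobs(c["image"],(82,110,50),(97,255,255),(362,205,415,275),12)[0]:print(" knob",u,v,L(plane(c,u,v,.09)))
E
```

```text
29.0333 [ 0.4812 -0.1817  0.1707] [ -2.6152  12.6659 -17.3062  -0.042  -60.0674  85.7036] [ 0.1687 -0.2343  0.845 ] 0.41206788002476186 toolx ang -6.932567287694426
wrist 142.1 159.7 [127, 151, 28, 22, 374] [ 0.5418 -0.0109  0.085 ] [ 0.5439 -0.0354]
wrist 61.2 214.8 [40, 186, 41, 57, 1581] [0.4989 0.1378 0.085 ] [0.5069 0.0932]
scene 297.6 200.9 [288, 195, 19, 11, 107] [0.5223 0.1294 0.08  ] [0.502  0.0947]
scene 298.1 207.6 [283, 196, 28, 17, 121] [0.512  0.1114 0.08  ] [0.4922 0.0777]
scene 339.1 237.8 [335, 232, 9, 12, 72] [ 0.5347 -0.011   0.08  ] [ 0.5137 -0.0379]
top 324.4 234.6 [311, 222, 28, 27, 486] [0.5096 0.1022 0.08  ] [0.505  0.1026]
start lid 334.18182373046875 237.18182373046875 13.829340934753418 [-0.0041  0.0455] fixed_face local ~.0954
 knob 387.8 225.8 [ 0.0457 -0.0797]
now lid 324.0384521484375 234.71978759765625 14.067171096801758 [-0.0018  0.0698] fixed_face local ~.0954
```

```bash
python3 - <<'E'
import pickle
from h import *
np.set_printoptions(precision=4,suppress=True)
s,w,sc,t=pickle.load(open("last.pkl","rb"));S0=pickle.load(open("c0.pkl","rb"))["scene"]
y=np.radians(-6.75);R=np.array([[np.cos(y),-np.sin(y)],[np.sin(y),np.cos(y)]]);L=lambda p:R.T@(p[:2]-[.4983,.0339])
for c in(S0,sc):
    for (u,v),st in blobs(c["image"],(82,110,50),(97,255,255),(325,220,375,300),12)[0]:print("knob",u,v,st,L(plane(c,u,v,.077)))
    m=blobs(c["image"],(82,90,40),(98,255,255),(270,170,325,235),12)[1];r=cv2.boundingRect(np.vstack(cv2.findContours(m,0,1)[0]));print(" lid",r,L(plane(c,r[0]+r[2]/2,r[1]+r[3]/2,.118)))
E
```

```text
knob 351.1 253.4 [347, 248, 10, 12, 62] [ 0.0438 -0.0855]
 lid (286, 197, 30, 24) [-0.0061  0.0396]
knob 339.1 237.8 [335, 232, 9, 12, 72] [ 0.0427 -0.0383]
 lid (283, 190, 29, 23) [-0.0029  0.0628]
```

Relative to the start, the knob is displaced 47 mm purely along the vice's +y, so the lever is back at 0. The gap is about 48 mm, and the jar is centred about 25 mm from the fixed mouth and upright. Handing in.

```bash
python3 -c "
from station import *
print(finish_job())"
```

```text
the job is handed in; nothing more can be done
None
```

The honey jar is clamped and the lever locked, and I handed the job in at about 29 s. By my camera estimates the gap is about 48 mm (limits 44 to 50.5) and the jar's centre is about 25 mm from the fixed jaw's mouth (limit 26.5); `finish_job()` returned no verdict.

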